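Lower the platen of a notepad press over its guide rod and press the stack

ROBOT

A 6-joint arm with a two-finger parallel gripper is mounted at the origin on a cart in front of the work surface, level with it; the furniture and walls round the work are solid. World frame = base frame: x ahead of the robot, y to its left, z up, the work surface at z = 0. Lengths are in m, angles in rad, forces in N, time in s.
With the tool pointing down it reaches from about 0.35 to 1 m from the base axis. Payload 7.1 kg.
Tool frame: the origin (TCP) lies between the finger pads; the fingertips stand 22 mm ahead of it and the grasp point (between the pads) lies 3 mm ahead of it; z points along the fingers, y is the line along which they close (so a half turn about z gives the same grasp; the last joint's range is limited). The gripper opens to 85 mm and grips with 20 to 120 N. Pads are 22 mm wide; open, the fingers measure 114 mm over their backs; the gripper's body (76 mm by 85 mm) begins 54 mm behind the grasp point. The pads swing forward as they close: fully open they stand 13 mm farther back than shut.
Start: joints at [-0.019, 0.423, 1.63, -0, 1.089, -0.019], TCP at [0.625, 0, 0.253] pointing down, gripper open.
Joint ranges: [-3, 3], [-0.9, 2.11], [0.09, 2.58], [-1.31, 4.45], [0.11, 2.69], [-2.54, 2.54]. Speed limits (rad/s): [2.39, 2.39, 3.01, 3.14, 3.14, 3.14].

INTERFACE

Orientations are given as a rotation vector (axis times angle).
In Python, from rig import manip gives the robot as it stands. The module is installed in compiled form; this text tells all that it offers. Calls block until the motion is done:
- manip.move_to(position, orientation): joint-space move of the TCP to a pose.
- manip.servo_line(position, orientation=None, rate=0.15): straight line of the TCP; orientation=None keeps the orientation; rate is the mean speed in m/s.
- manip.set_joints(angles): joint-space move.
- manip.command_gripper(opening, f_grip=None): finger opening in m; f_grip is the grip in N (None keeps the last); returns when the fingers have stopped.
- manip.hold(seconds).
- manip.solve_ik(position, orientation): joint angles nearest the present ones, or None.
- manip.camera(name): name is "scene" or "side" or "wrist"; returns a dict with "image" (384x512x3 uint8, red, green, blue), "fx", "fy", "cx", "cy" (pixels), "k1" (the pictures are not rectified: a ray, as slopes to the right and down, at radius r is drawn at 1 + k1 r^2 times it, then the intrinsics apply), "cam_to_world" (4x4, takes a point from camera to world coordinates); the wrist camera has in their place "mount" (4x4, takes a point from camera to tool coordinates, whose origin is the TCP and whose axes are the flange's). Camera axes: x right, y down, z forward; pixel columns grow to the right and rows downward; lengths in m; the calibration is good to about 2 mm. A picture is of the moment at which its call begins: read the wrist's pose just before it. There is no depth.
A pose or a line that the arm cannot do raises manip.IKError and nothing moves.
- manip.sign_off(): hands the job in; it is judged then, once.
Readings, each from a call of its own:
- manip.get_time(): time.
- manip.get_joint_positions(): joint angles.
- manip.get_joint_vel(): joint speeds.
- manip.get_tau(): joint torques, N m.
- manip.get_position(): TCP position.
- manip.get_ee_rot(): TCP orientation.
- manip.get_contact_force(): force on the tool from outside, world axes, zero at the start.
- manip.get_torque(): the same for the moment, N m.
- manip.get_width(): finger opening in m.
- manip.get_grip_force(): force on a finger pad.
Only numpy, scipy, OpenCV 4.12 (cv2) and the standard library are available. Lean on these libraries where they do the work, as an engineer would, in place of code of your own. Each camera call takes 0.05 s, during which the arm holds its last target. There are 200 camera calls.

TASK

Lower the aluminium platen squarely over the tall guide rod of the notepad press, easing it down without forcing it against the rod or dropping it, until it lies flat and square on the paper stack. Then, still holding it, press the stack down at about 15 N for a second, never over 40 N, and let go, leaving the platen lying there. Leave the other things on the worktop alone.

Things in the scene. Friction and masses are not known exactly. Their poses are not given: they have to be found in the camera images.
- platen: Loose aluminium plate, 84 x 153 x 8 mm, 0.3 to 0.5 kg, lying flat. Origin: on its underside, under the centre of the blue rib; z up, y along its length (-98 to +55 mm). Blue upright rib to grip: 16 mm thick (x), 50 mm long (y), from z = 8 to 48 mm, near the centre of mass. At y = -75 mm a dark hub, 32 mm across, top at z = 30 mm; its plain through bore is 16 mm wide, 30 mm long.
- bore (a point): Centre of the bore on the platen's underside, 75 mm from the origin along the platen's -y; z is the bore's axis. Gripped lightly (about 30 N) the platen can turn a little between the fingers and settle square on the rod and the stack; gripped hard it may stay tilted and bind.
- press_base: Fixed grey base of the notepad press, 104 x 170 mm, its top 16 mm above the worktop. Origin: on the worktop, under the centre of the paper stack; y along its length, the rod at y = -75 mm. A 29 mm high steel fence stands at its +x side. With everything it carries it includes the rod.
- rod_foot (a point): Point on the base's top (z = 16 mm) where the steel rod stands, at y = -75 mm of the base.
- rod_tip (a point): Centre of the top of the steel rod: 14 mm thick, 130 mm long, tip 146 mm above the worktop (chamfered: 9 mm across there, full thickness 4.5 mm lower). It leans by up to 0.024 rad towards or away from the stack, differently each time, and stays so: the bore must follow it sideways, up to 3 mm, on the way down. It is stiff and does not give.
- sheet_stack: Fixed, rigid stack of cut sheets on the base, 80 x 100 mm (x, y), with a brown card on top. Its height above the base is different each time: the top lies 34 to 44 mm above the worktop. Origin: 30 mm below the centre of its top; axes as the base's.
- stack_top (a point): Centre of the stack's top face, where the platen's underside comes to lie, its origin over this point and its y along the base's y.
- sticky_notes: Bystander: block of yellow sticky notes, 50 x 50 x 24 mm.
- staples: Bystander: green box of staples, 42 x 68 x 19 mm.
- marker: Bystander: black marker, 17 x 132 x 19 mm.
- letter_opener: Bystander: letter opener with a wooden handle, 18 x 204 x 9 mm.
- ballpen: Bystander: red ballpen, 12 x 145 x 9 mm.

How it is judged:
On the way:
1. the platen has been threaded on the rod and lies flat on the stack, still held, and is pressed on it with 8 to 25 N for half a second (horizontal distance between bore and rod_foot below 0.006 m and horizontal distance between platen and stack_top below 0.012 m and z of platen in the frame of stack_top between -0.003 and 0.003 m and angle between platen's own z axis and vertical below 0.05 rad and contact force between the fingers and platen above 1 N and contact force between platen and sheet_stack between 8 and 25 N), for 0.5 s.
At the end, for the whole second after the job is handed in: The platen is on the rod (bore within 6 mm of the rod's foot in plan), lies flat on the paper stack (underside within 3 mm of its top, tilt under 0.05 rad) and square over it (origin within 12 mm of the stack's centre in plan), at rest and released (horizontal distance between bore and rod_foot below 0.006 m and horizontal distance between platen and stack_top below 0.012 m and z of platen in the frame of stack_top between -0.003 and 0.003 m and angle between platen's own z axis and vertical below 0.05 rad and linear speed of platen below 0.02 m/s and contact force between the fingers and platen below 0.1 N); the robot touches nothing.
It fails at once if the platen is pushed on the rod or base with more than 40 N (contact force between platen and press_base above 40 N).
It fails at once if the platen is pushed on the paper stack with more than 40 N (contact force between platen and sheet_stack above 40 N).
It fails at once if a bystander is moved by more than 20 mm (distance of any of sticky_notes, staples, marker, letter_opener, ballpen from where it was at the start of the episode above 0.02 m).
It also fails if it takes over 70 s, if anything falls off the work surface, if the arm or the gripper's body presses on something with over 40 N, if the wrist force passes 120 N, or if a joint passes its speed limit or range.

## Working session

There is one attempt and no reset: what is moved stays moved. The work goes in short steps, each a Python script; the robot and the scene stay as the last script left them, time stands still between calls to the robot, and variables do not carry over. Pictures are saved under pics/ and viewed, at most 10 in all, crops included, and the job is handed in when it is done.

```bash
mkdir -p pics
cat > h.py <<'E'
import numpy as np, cv2
from rig import manip
from scipy.spatial.transform import Rotation as R
def snap(name,fn):
    p=np.array(manip.get_position()); o=np.array(manip.get_ee_rot())
    c=manip.camera(name); cv2.imwrite('pics/'+fn+'.png',c['image'][:,:,::-1])
    if name=='wrist':
        T=np.eye(4); T[:3,:3]=R.from_rotvec(o).as_matrix(); T[:3,3]=p
        T=T@np.array(c['mount'])
    else: T=np.array(c['cam_to_world'])
    np.savez('pics/'+fn+'.npz',T=T,k=[c[x] for x in('fx','fy','cx','cy','k1')])
    return c['image']
def ld(fn):
    d=np.load('pics/'+fn+'.npz'); return d['T'],d['k']
def ray(fn,uv):
    T,(fx,fy,cx,cy,k1)=ld(fn)
    K=np.array([[fx,0,cx],[0,fy,cy],[0,0,1.]])
    x=cv2.undistortPoints(np.array([[uv]],float),K,np.array([k1,0,0,0.]))[0,0]
    return T[:3,3],T[:3,:3]@np.array([x[0],x[1],1])
def atz(fn,uv,z):
    o,d=ray(fn,uv); return o+d*(z-o[2])/d[2]
def proj(fn,P):
    T,(fx,fy,cx,cy,k1)=ld(fn)
    q=(np.array(P)-T[:3,3])@T[:3,:3]; s=q[...,:2]/q[...,2:]
    s=s*(1+k1*(s**2).sum(-1,keepdims=True)); return s*[fx,fy]+[cx,cy]
E
python3 - <<'E'
from h import *
a=snap('scene','s0');b=snap('side','d0');c=snap('wrist','w0')
cv2.imwrite('pics/all.png',cv2.resize(np.vstack([np.hstack([a,b])])[:,:,::-1],(800,300)))
for n in('s0','d0','w0'):
    T,k=ld(n);print(n,T.round(3).tolist(),k)
print(manip.get_ee_rot(),manip.get_time())
E
```

```text
s0 [[0.82, -0.42, 0.39, 0.003], [-0.573, -0.604, 0.554, -0.633], [0.003, -0.678, -0.735, 1.058], [0.0, 0.0, 0.0, 1.0]] [4.40537487e+02 4.40537487e+02 2.58332641e+02 1.87734361e+02
 2.37042955e-02]
d0 [[-0.957, -0.199, 0.209, 0.274], [-0.288, 0.695, -0.659, 0.947], [-0.014, -0.691, -0.723, 1.033], [0.0, 0.0, 0.0, 1.0]] [ 3.78453654e+02  3.78453654e+02  2.52594950e+02  1.96172748e+02
 -8.10181884e-02]
w0 [[1.0, 0.002, -0.002, 0.626], [0.001, -0.949, -0.316, 0.082], [-0.002, 0.316, -0.949, 0.373], [0.0, 0.0, 0.0, 1.0]] [ 3.42080502e+02  3.42080502e+02  2.55309661e+02  1.93096113e+02
 -2.30849197e-02]
[-2.22082581e+00 -2.22088936e+00  1.31389109e-03] 0.15
```

View pics/s0.png

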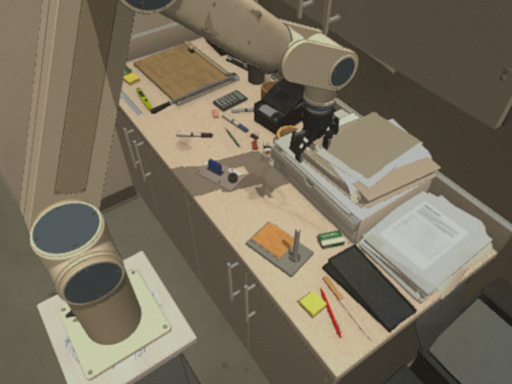

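View pics/d0.png

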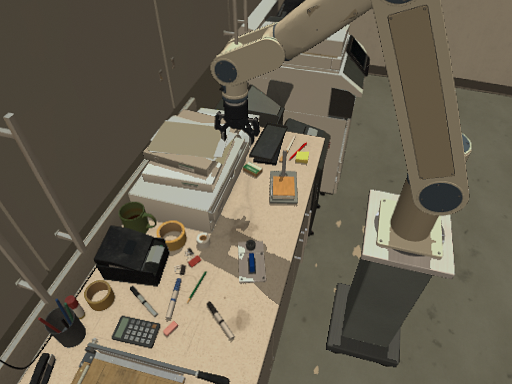

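The scene view shows the platen with its rib at about (214,167) and hub at (234,177). The press is at about (280,247), with the rod from foot (294,262) to tip (297,231). The side view shows the rib at about (251,262), the hub at (250,245) and the rod tip at (285,151).

Run:
```python
from h import *
print('rib',atz('s0',(213,166),.03),atz('d0',(252,263),.03))
print('hub',atz('s0',(233,175),.03),atz('d0',(250,245),.03))
tip=atz('s0',(297,231),.146);print('tip',tip,atz('d0',(285,151),.146))
print('stack',atz('s0',(275,239),.039),atz('d0',(284,187),.039))
for n,box in(('s0',(180,140,330,290)),('d0',(215,130,325,290))):
    im=cv2.imread(f'pics/{n}.png')[box[1]:box[3],box[0]:box[2]]
    cv2.imwrite(f'pics/{n}c.png',cv2.resize(im,None,fx=600/im.shape[0]*.99,fy=600/im.shape[0]*.99,interpolation=cv2.INTER_CUBIC)[:,:])
    
a=cv2.imread('pics/s0c.png');b=cv2.imread('pics/d0c.png');ab=np.hstack([a[:,:],b[:594,:]]);print(a.shape,b.shape)
cv2.imwrite('pics/ab.png',cv2.resize(ab,(800,int(ab.shape[0]*800/ab.shape[1]))))
```

```text
rib [0.48086323 0.30870616 0.03      ] [0.48183599 0.31153785 0.03      ]
hub [0.51281552 0.23564638 0.03      ] [0.5083547  0.24641036 0.03      ]
tip [ 0.48167709 -0.12667549  0.146     ] [ 0.48222453 -0.11355554  0.146     ]
stack [ 0.46890316 -0.05389176  0.039     ] [ 0.46261688 -0.03655944  0.039     ]
(594, 594, 3) (594, 408, 3)
```

View pics/ab.png

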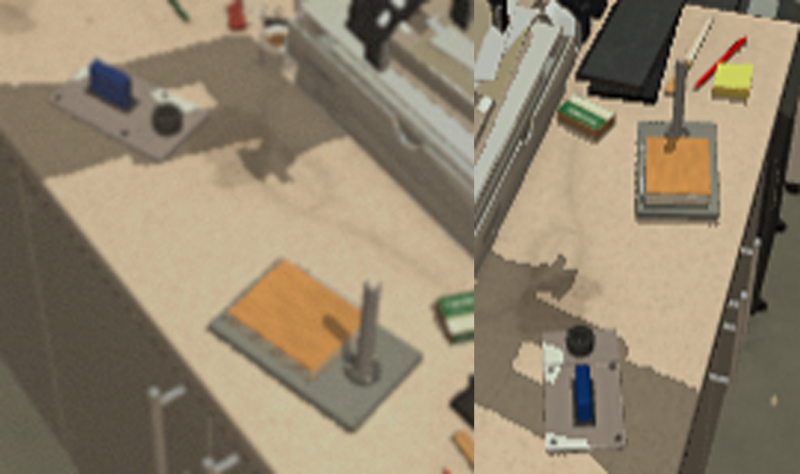

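The enlarged crops show the platen's hub towards −y from the rib, at a yaw of about 0.4. The press yaw is about 0.2, with the rod at its −y end. Next I'll survey both from above with the wrist camera.

```bash
cat >> h.py <<'E'
R0=R.from_matrix([[0,1,0],[1,0,0],[0,0,-1]])
def ori(psi): return (R.from_euler('z',psi)*R0).as_rotvec()
E
python3 - <<'E'
from h import *
manip.move_to([0.468,-0.04,0.28],ori(.2)); snap('wrist','w1')
manip.move_to([0.481,0.31,0.22],ori(.4)); snap('wrist','w2')
print(manip.get_time(),manip.get_position(),manip.get_joint_positions())
a=np.hstack([cv2.imread('pics/w1.png'),cv2.imread('pics/w2.png')]);
E
```

```text
2.2833 [0.48153628 0.30898378 0.22018573] [ 5.49820377e-01  3.87164357e-01  1.77490613e+00 -3.18922746e-04
  9.79393894e-01  1.51434131e-01]
```

View pics/w1.png

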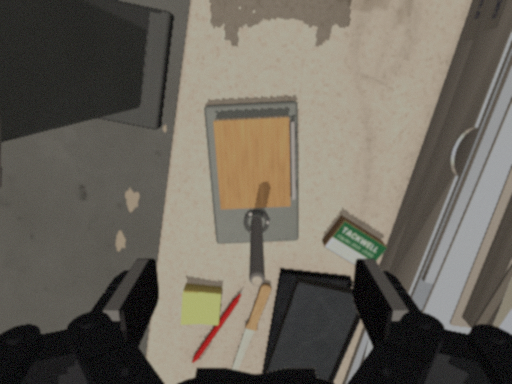

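View pics/w2.png

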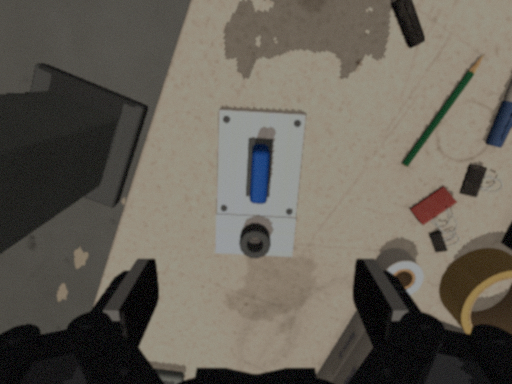

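The wrist view of the press shows the card corners at (214,119), (289,116), (291,206) and (218,210), the rod tip at about (257,281) and the foot at about (257,220). The wrist view of the platen shows corners at (220,109), (306,115), (293,255) and (216,253), the hub top at about (255,240) and the rib at (260,173).

Run:
```python
from h import *
print('platen corners z8',[atz('w2',p,.008)[:2].round(4).tolist() for p in((220,109),(306,115),(293,255),(216,253))])
for p in((255,240),(255,234)):print('hub',p,atz('w2',p,.03).round(4))
im=cv2.imread('pics/w2.png').astype(int);m=((im[...,0]-im[...,2]>50)&(im[...,0]>100)).astype(np.uint8)
n,l,s,c=cv2.connectedComponentsWithStats(m);i=1+np.argmax(s[1:,4]);print(s[i],c[i],cv2.minAreaRect(np.argwhere(l==i)[:,::-1].astype(np.float32)))
print('rib top',atz('w2',c[i],.048))
im=cv2.imread('pics/w1.png').astype(int);m=((im[...,2]-im[...,0]>60)).astype(np.uint8)
n,l,s,c=cv2.connectedComponentsWithStats(m)
for i in range(1,n):
  if s[i,4]>500:print(s[i],c[i])
for z in(.034,.044):print('card',z,[atz('w1',p,z)[:2].round(4).tolist() for p in((214,119),(289,116),(291,206),(218,210))])
print('base',[atz('w1',p,.016)[:2].round(4).tolist() for p in((206,105),(297,101),(298,239),(217,243))])
print('tip',atz('w1',(257,282),.146),'foot',atz('w1',(257,219),.016))
a=cv2.imread('pics/w1.png')[200:300,200:320];b=cv2.imread('pics/w2.png')[100:270,205:315]
cv2.imwrite('pics/c.png',np.hstack([cv2.resize(a,(480,400),interpolation=cv2.INTER_CUBIC),cv2.resize(b,(260,400),interpolation=cv2.INTER_CUBIC)]))
```

```text
platen corners z8 [[0.4303, 0.3474], [0.5078, 0.3741], [0.5595, 0.2335], [0.4812, 0.203]]
hub (255, 240) [0.5101 0.244  0.03  ]
hub (255, 234) [0.5075 0.2501 0.03  ]
[251 153  17  50 700] [259.08       177.48142857] ((259.02923583984375, 177.47384643554688), (14.311264991760254, 49.534725189208984), 3.1798300743103027)
rib top [0.48608922 0.31006717 0.048     ]
[ 214  118   76   91 6338] [252.93389082 162.05238246]
card 0.034 [[0.4192, -0.0072], [0.4961, 0.0116], [0.5215, -0.0865], [0.4404, -0.1079]]
card 0.044 [[0.4201, -0.0059], [0.4949, 0.0124], [0.5197, -0.0831], [0.4407, -0.1039]]
base [[0.4065, 0.0037], [0.5031, 0.0276], [0.5435, -0.1337], [0.4458, -0.159]]
tip [ 0.48824044 -0.12164851  0.146     ] foot [ 0.48818015 -0.11739515  0.016     ]
```

View pics/c.png

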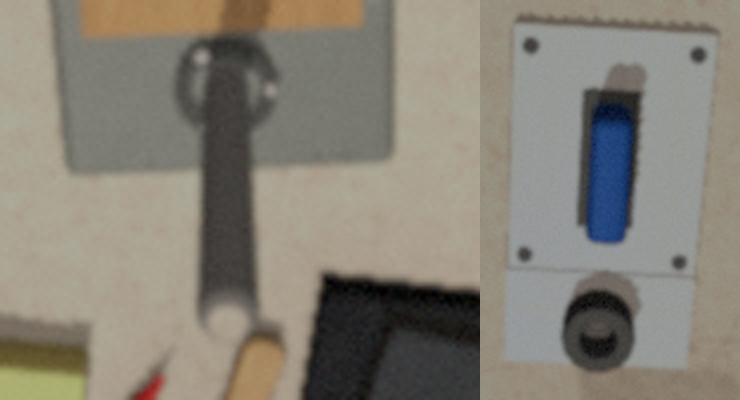

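Run:
```python
from h import *
pr=.242;pp=.347
hub=atz('w2',(254.9,243.2),.03);tip=atz('w1',(257,278.8),.146);foot=atz('w1',(257,222),.016)
Rb=lambda p:np.array([[np.cos(p),-np.sin(p)],[np.sin(p),np.cos(p)]])
print('hub',hub,'tip',tip,'foot',foot,'tip-foot in base',Rb(pr).T@(tip-foot)[:2])
p2=np.array(manip.get_position())
off=Rb(pp).T@(p2-hub)[:2]; v=tip[:2]+Rb(pr)@off
manip.move_to([v[0],v[1],p2[2]+.116],ori(.4+pr-pp)); im=snap('wrist','w3')
print(manip.get_time(),manip.get_position(),proj('w3',tip),proj('w3',foot),p2,off)
cv2.imwrite('pics/w3c.png',cv2.resize(im[170:320,190:340,::-1],(600,600),interpolation=cv2.INTER_CUBIC))
```

```text
hub [0.51135333 0.24068277 0.03      ] tip [ 0.48760262 -0.11853116  0.146     ] foot [ 0.48897428 -0.12127712  0.016     ] tip-foot in base [-0.00067363  0.00299465]
3.7333 [ 0.46524937 -0.04679064  0.33581517] [254.59059164 243.59917465] [255.20355014 202.35487542] [0.48153628 0.30898378 0.22018573] [-0.00481219  0.07437021]
```

View pics/w3c.png

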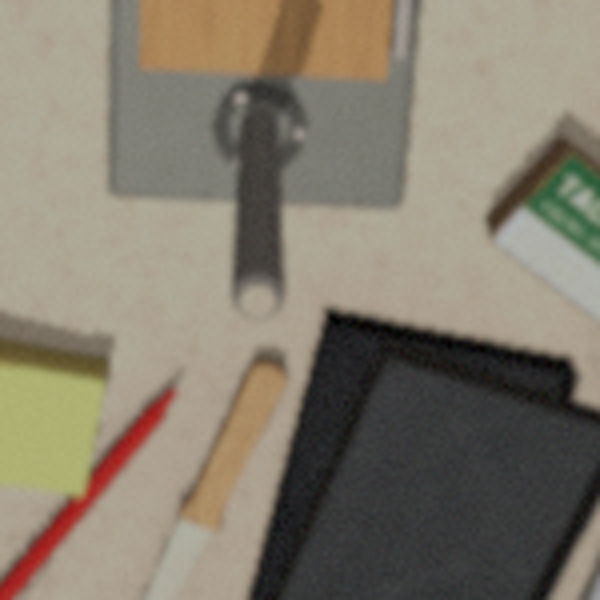

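The close-up shows the rod tip at full-frame (254.5,244.5) and the foot at (255.2,201.2). Both agree with the prediction to about 1 mm, and the lean is 1–3 mm towards the stack. Now I'll grasp the platen.

Run:
```python
from h import *
pp=.347; g=np.array([.4859,.3108])
manip.command_gripper(.06)
manip.move_to([*g,.12],ori(pp)); print(manip.get_contact_force())
manip.servo_line([*g,.036],ori(pp),rate=.08); print(manip.get_contact_force())
manip.command_gripper(.0,f_grip=30)
print(manip.get_width(),manip.get_grip_force(),manip.get_contact_force(),manip.get_position())
manip.servo_line([*g,.06],ori(pp),rate=.03); manip.hold(.3)
print(manip.get_width(),manip.get_contact_force(),manip.get_torque(),manip.get_time())
manip.servo_line([*g,.22],ori(pp),rate=.12); im=snap('wrist','w4')
print(manip.get_width(),manip.get_contact_force(),manip.get_time())
```

```text
[ 0.46459765  0.1888572  -0.31803387]
[-0.45989166  0.29148019 -0.72681456]
0.01569130629230839 30.501496195793152 [-1.52385772 -0.45990062  4.62388794] [0.48596449 0.31086224 0.03640487]
0.015861098021211713 [-0.27636033 -0.62600665 -4.48575377] [ 0.13229032  0.016688   -0.04493433] 8.575
0.015522529933775961 [-0.42572786  0.09702593 -4.98163389] 10.1083
```

View pics/w4.png

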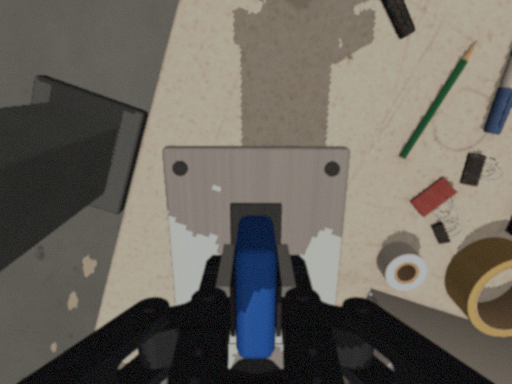

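The platen is held: the rib is centred at about (256,285) between the fingers, and the plate edge at row 147 runs level. Now I'll carry it over the rod and check.

Run:
```python
from h import *
# tilt check: predicted +y edge in w4
p=np.array(manip.get_position());Rz=R.from_euler('z',.347).as_matrix()
z0=.0364
print('pred edge',[proj('w4',p+Rz@np.array([x,.055,.008-z0])).round(1) for x in(-.042,.042)],'rib ends',[proj('w4',p+Rz@np.array([0,y,.048-z0])).round(1) for y in(.025,-.025)])
pr=.242;tip=np.array([.4876,-.1189]);t=tip+.075*np.array([-np.sin(pr),np.cos(pr)])
manip.servo_line([*t,.205],ori(pr),rate=.2);manip.hold(.2)
print(manip.get_position(),t,manip.get_time(),manip.get_contact_force())
a=snap('scene','s1');b=snap('side','d1')
P=np.array(manip.get_position())
for n in('s1','d1'):
  print(n,proj(n,[*tip,.146]),'hubtop',proj(n,[*tip,P[2]-z0+.03]),'bot',proj(n,[*tip,P[2]-z0]))
ca=a[180:270,240:340,::-1];cb=b[105:195,235:335,::-1]
cv2.imwrite('pics/c1.png',cv2.resize(np.hstack([ca,cb]),(800,360),interpolation=cv2.INTER_CUBIC))
```

```text
pred edge [array([156.8, 143.7]), array([348.3, 143.9])] rib ends [array([251.5, 248. ]), array([251.8, 359.2])]
[ 0.46966868 -0.04560849  0.20498449] [ 0.46962664 -0.04608545] 12.25 [-0.14973503 -0.14648953 -3.55233516]
s1 [296.92889572 227.98367019] hubtop [298.33709131 215.18669514] bot [297.52172056 222.59444946]
d1 [283.90972323 149.8499914 ] hubtop [284.56239606 138.42191448] bot [284.18630783 145.01634815]
```

View pics/c1.png

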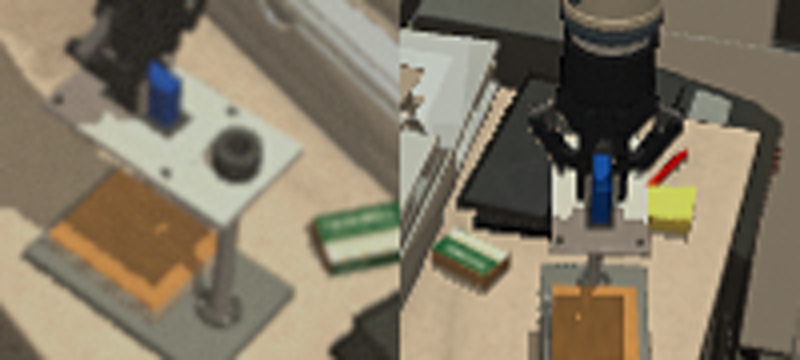

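The scene crop shows the hub top at full-frame (299,217), almost directly above the rod. The wrist view shows a camera-x bias of about 1.8 mm, so I'll shift −1.2 mm in x and descend while watching the force.

```bash
cat > desc.py <<'E'
from h import *
pr=.242;B=np.array([[np.cos(pr),-np.sin(pr)],[np.sin(pr),np.cos(pr)]])
tip=np.array([.4876,-.1189]);z0=.0364;O=ori(pr)
def cmd(c,zu,rate=.03):
    s=np.array([c[0],c[1]+.075-.0015*max(0,.146-zu)/.13])
    q=tip+B@s; manip.servo_line([q[0],q[1],zu+z0],O,rate=rate)
def F():
    f=np.mean([manip.get_contact_force() for _ in range(2)],0); return np.array([*(B.T@f[:2]),f[2]])
def descend(c,zu,zend,F0,step=.002,fz=6,k=.0002,rate=.03):
    i=0
    while zu>zend:
        zu-=step; cmd(c,zu,rate); f=F()-F0; i+=1
        if np.hypot(f[0],f[1])>1.0: c=c+np.clip(k*f[:2],-.0005,.0005)
        if i%5==0 or f[2]>2: print(round(zu,4),(c*1e3).round(2),f.round(2),np.array(manip.get_torque()).round(2),round(manip.get_time(),1))
        if f[2]>fz: print('stop');break
    np.savez('st.npz',c=c,zu=zu,F0=F0); return c,zu
E
python3 - <<'E'
from desc import *
c=np.array([-.0012,0.]); cmd(c,.151,.04); manip.hold(.4); F0=F(); print(F0)
descend(c,.151,.125,F0,step=.0015)
E
```

```text
[ 0.82150757  0.27580976 -4.63188716]
0.1435 [-1.21 -0.44] [-0.12 -0.59  0.63] [ 0.1  -0.    0.02] 14.6
0.136 [-1.76 -0.69] [-1.28 -0.49  1.26] [ 0.14  0.04 -0.02] 15.8
0.1285 [-2.08 -0.54] [-0.49 -0.03  0.53] [ 0.21 -0.09  0.03] 17.1
```

Run:
```python
from desc import *
d=np.load('st.npz'); c,zu=descend(d['c'],float(d['zu']),.050,d['F0'],step=.003,rate=.04,fz=6)
print(manip.get_position(),manip.get_width())
a=snap('scene','s2');b=snap('side','d2')
cv2.imwrite('pics/c2.png',cv2.resize(np.hstack([a[190:280,240:340,::-1],b[120:210,235:335,::-1]]),(800,360),interpolation=cv2.INTER_CUBIC))
```

```text
0.109 [-2.35 -0.1 ] [-1.05 -0.01  0.56] [ 0.2  -0.03  0.01] 19.1
0.094 [-2.32  0.18] [ 0.15 -0.29 -0.44] [ 0.21 -0.02  0.04] 20.3
0.079 [-2.39  0.4 ] [-0.82  0.31 -0.77] [ 0.17 -0.1   0.02] 21.6
0.064 [-2.3   0.61] [-0.1  -0.82  0.48] [ 0.14 -0.06  0.03] 22.8
0.049 [-2.15  0.9 ] [ 0.75  1.44 -0.54] [ 0.29 -0.08  0.05] 24.1
[ 0.4674842  -0.04709877  0.0852358 ] 0.015837008653394324
```

View pics/c2.png

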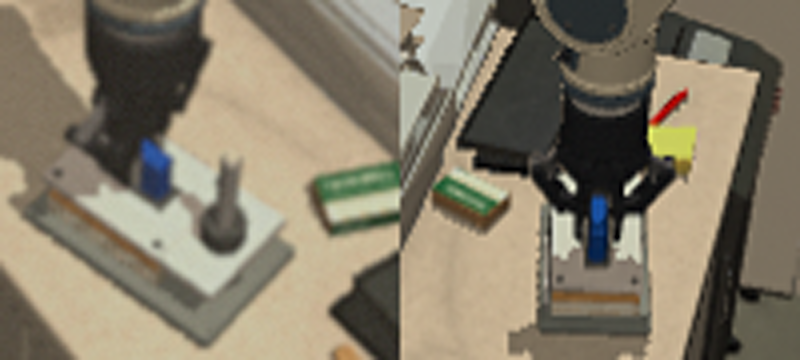

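The picture shows the platen threaded, with the rod out of the hub at crop (230,190), and hanging level just above the stack. Next I'll touch down and press.

Run:
```python
from desc import *
d=np.load('st.npz');F0=d['F0']; c,zu=descend(d['c'],float(d['zu']),.030,F0,step=.0006,rate=.015,fz=3.5)
print('touch',zu,F()-F0,manip.get_position())
t1=None;n=0
while n<120:
    n+=1; f=np.mean([F() for _ in range(3)],0)-F0; e=15-f[2]
    if abs(e)>2: zu-=np.clip(e*.00002,-.0002,.0002); cmd(c,zu,.01)
    else: manip.hold(.1)
    if n%5==0: print(round(zu,5),f.round(2),round(manip.get_time(),2))
    if t1 is None and f[2]>12: t1=manip.get_time()
    if t1 and manip.get_time()-t1>1.8 or f[2]>28 or manip.get_time()>52: break
np.savez('st.npz',c=c,zu=zu,F0=F0)
print(f,manip.get_position(),manip.get_width(),manip.get_torque(),manip.get_time())
```

```text
0.046 [-2.79  0.94] [-1.22 -0.17  0.55] [ 0.09 -0.08  0.06] 25.4
0.043 [-2.41  0.68] [-1.29 -0.4   0.88] [ 0.16 -0.05 -0.  ] 26.7
0.04 [-2.55  0.79] [-0.08  0.07  1.  ] [ 0.27 -0.07  0.04] 27.9
0.037 [-2.41  0.96] [ 0.63 -0.29  0.13] [ 0.11 -0.06  0.06] 29.2
0.0346 [-2.98  1.23] [-1.77  1.22  9.48] [0.19 0.25 0.04] 30.2
stop
touch 0.034599999999999825 [-1.77406811  1.21694367  9.48225661] [ 0.46733411 -0.04693494  0.07153196]
0.03422 [-1.78  1.48 12.74] 31.44
0.03422 [-2.26  0.5  14.36] 31.94
0.03422 [-2.54  1.15 13.81] 32.44
[-1.39427704  0.1675087  14.49180889] [ 0.46730488 -0.04694276  0.07151267] 0.015534749878730611 [0.10297914 0.38813499 0.04700965] 32.7417
```

Run:
```python
from desc import *
d=np.load('st.npz');c,zu,F0=d['c'],float(d['zu']),d['F0']
for i in range(10):
    f=F()-F0
    if f[2]<5: break
    zu+=.0001; cmd(c,zu,.01)
print(zu,f,manip.get_position())
manip.command_gripper(.045); manip.hold(.3); print(manip.get_width(),manip.get_contact_force())
p=np.array(manip.get_position()); manip.servo_line([p[0],p[1],p[2]+.16],rate=.08); manip.hold(.3)
im=snap('wrist','w5'); print(manip.get_contact_force(),manip.get_time())
# verify pose from blue rib
im=im.astype(int);m=((im[...,2]-im[...,0]>50)&(im[...,2]>90)).astype(np.uint8)
n,l,s,cc=cv2.connectedComponentsWithStats(m);i=1+np.argmax(s[1:,4])
print(cv2.minAreaRect(np.argwhere(l==i)[:,::-1].astype(np.float32)),atz('w5',cc[i],.083),p)
```

```text
0.03522275689862111 [ 3.1233587  -2.08490936  6.66800029] [ 0.46692509 -0.04686685  0.07155171]
0.04503434658266212 [-0.08499717  0.17504084  0.22014923]
[ 0.14893529 -0.82742232  0.96412534] 38.4333
((255.5, 184.5), (55.0, 17.0), 90.0) [ 0.46803586 -0.04640087  0.083     ] [ 0.46668601 -0.04684754  0.07160586]
```

```bash
python3 -c "
from rig import manip
print(manip.sign_off())"
```

```text
the job is handed in; nothing more can be done
None
```

The platen was threaded over the rod, pressed on the stack at about 14 N for nearly 2 s and released, and the job is handed in; a wrist-camera measurement put its rib within 1.5 mm of where I released it, but I had no pictures left to view, so flatness rests on the force and height readings.

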